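Weigh down a re-glued phone in its bonding cradle

ROBOT

A 6-joint arm with a two-finger parallel gripper is mounted at the origin on the work surface. World frame = base frame: x ahead of the robot, y to its left, z up, the work surface at z = 0. Lengths are in m, angles in degrees, forces in N, time in s.
With the tool pointing down it reaches from about 0.4 to 0.825 m from the base axis. Payload 7 kg.
Tool frame: the origin (TCP) lies at the centre of the arm's flange, where the gripper is bolted on; the fingertips stand 178 mm ahead of it and the grasp point (between the pads) lies 159 mm ahead of it (tip_reach is the distance from the TCP to the fingertips, in m); z points along the fingers, y is the line along which they close (so a half turn about z gives the same grasp; the last joint's range is limited). The gripper opens to 88 mm and grips with 3 to 60 N. Pads are 19 mm wide; open, the fingers measure 130 mm over their backs; the gripper's body (78 mm by 193 mm) begins 47 mm behind the grasp point.
Start: joints at [86.179, 20.546, 0.682, 0, -70.136, -16.507], TCP at [0.235, 0.633, 0.405] pointing down, gripper open.
Joint ranges: [-176.03, 176.03], [-82.01, 121.73], [-58.28, 71.71], [-173.87, 95.51], [-174.79, -0.11], [-173.66, 173.66]. Speed limits (degrees/s): [136.94, 136.94, 172.46, 180, 180, 180].

INTERFACE

Orientations are given as [roll, pitch, yaw] about the fixed x, y, z axes, in that order (R = Rz(yaw) Ry(pitch) Rx(roll)).
In Python, from plant import * gives the robot as it stands.
- The arm moves only by the shell command python3 -m handwheel 'ROWS'. ROWS is JSON, a list of rows, each a list of 7 numbers: the opening, from -1 (shut) to 1 (fully open), then the shift along the tool's x, y, z as a fraction of full scale, then the turn, a rotation vector about the tool's x, y, z as a fraction of full scale. A call has 1 to 5 rows; each row shifts and turns the commanded pose from where the row before left it, along the tool's axes as they then stand; what a row does not reach is not made up. Full scale, the value 1, is 0.025 m for a shift and 6 degrees for a turn. A row lasts 1/8 s, in which the tool goes at most 62.5 mm and 10.7 degrees, less where a joint would pass 70% of its speed; a pose out of reach is approached as far as the arm can. A call with a number of a shift or a turn outside -1 to 1 is refused whole. A call with a gripper value outside its range is refused whole. The fingers move at their own pace and stop on an object; the grip force is fixed at half the most. Time passes only in rows, so rows that do not move let the fingers close. It gives the time, the measured TCP pose, the force, the opening and the grip force at its end, in the units of the state.
- get_obs(): the state, without advancing time (a new reading comes with each control period).
- snapshot(name): name is "scene" or "top" or "wrist"; returns a dict with "color" (384x512x3 uint8, red, green, blue), "fx", "fy", "cx", "cy" (pixels), "k1" (the pictures are not rectified: a ray, as slopes to the right and down, at radius r is drawn at 1 + k1 r^2 times it, then the intrinsics apply), "R" (3x3) and "t" (3): a world point X has camera coordinates R X + t; the wrist camera has in their place "tool_from_camera" (4x4, takes a point from camera to tool coordinates, whose origin is the TCP and whose axes are the flange's). Camera axes: x right, y down, z forward; pixel columns grow to the right and rows downward; lengths in m; the calibration is good to about 2 mm. A picture is of the moment at which its call begins: read the wrist's pose just before it. There is no depth.
- close_job(): hands the job in; it is judged then, once.
The state is a dict: "clock": time; "joint_pos": joint angles; "qvel": joint speeds; "tau": joint torques, N m; "tool_pos": TCP position; "orientation": TCP orientation; "force": force on the tool from outside, world axes, zero at the start; "moment": the same for the moment, N m; "opening": finger opening in m; "gripper_force": force on a finger pad.
Only numpy, scipy, OpenCV 4.12 (cv2) and the standard library are available. Lean on these libraries where they do the work, as an engineer would, in place of code of your own. Each camera call takes 0.05 s, during which the arm holds its last target. There are 200 camera calls.

TASK

The phone's screen has just been glued and must be pressed while it sets: lay the phone, screen up, down flat inside the corner posts of the larger of the two cradles, then lay the cork pad on the phone, the aluminium plate on the cork and the round steel weight gently on the middle of the plate, in that order. Each piece lies flat, centred and lengthwise along the one below, and is let go before the next is brought. Leave the mouse and the hot-air nozzle where they are.

Things in the scene. Friction and masses are not known exactly. Their poses are not given: they have to be found in the camera images.
- cradle: Larger cradle, grey plastic, fixed: base board 140 x 80 mm, 8 mm thick, with a low L wall at each corner (tops 17 mm above the bench). Inside the corners 128 x 68 mm: 4 mm to spare round the phone. Walls run 19 mm along the long sides from each corner, so the middle of each side is open for fingers. Origin: centre of underside; the phone rests 8 mm above it. x along the length, z up.
- small_cradle: The smaller cradle of the same make, fixed, 104 x 62 mm over all, 92 x 50 mm inside: too small for this phone and not used. Origin: centre of the underside; x along the length.
- phone: A phone lying screen up: aluminium slab 120 x 60 x 10 mm with rounded edges and a black glass front, 0.13 kg. Origin: centre of the underside; x along the 120 mm length (either way round is right), y across the 60 mm width, z up.
- pad: Cork block 104 x 54 x 14 mm, 0.03 kg. Origin: centre of the underside; x along the length, y across the width, z up.
- plate: Bare aluminium plate 86 x 46 x 12 mm with a small dark dot near each end, 0.125 kg. Origin: centre of the underside; x along the length, y across the width, z up.
- weight: Round steel weight standing upright: a body 46 mm across and 28 mm high with a plain round grip 24 mm across and 32 mm high on its middle (60 mm high in all), 0.42 kg. Origin: centre of the underside; z up.
- nozzle: Bystander: a dark steel hot-air nozzle standing on an eight-sided foot 64 mm across, 52 mm high, loose. Origin: centre of the underside.
- mouse: Bystander: a grey and black computer mouse, 100 x 56 mm, 32 mm high, loose. Origin: centre of the underside; x along the length.
Mind the look-alikes: they are no part of the job. Leave any purple look-alike of the pad alone.

How it is judged:
By the outcome, as a careful person would: the job done as asked, in the order asked, and still so for the second after the job is handed in, with the robot touching nothing.
It also fails if it takes over 125 s, if anything falls off the work surface, if the arm or the gripper's body presses on something with over 40 N, if the wrist force passes 120 N, or if a joint passes its speed limit or range.

## Working session

There is one attempt and no reset: what is moved stays moved. The work goes in short steps, Python scripts to look and compute and a shell command to move; the robot and the scene stay as the last step left them, time stands still between calls to the robot, and variables do not carry over. Pictures are saved under pics/ and viewed, at most 14 in all, crops included, and the job is handed in when it is done.

```bash
mkdir -p pics; ls; python3 - <<'E'
from plant import *
import cv2
o=get_obs();print(o)
for n in("scene","top"):
    s=snapshot(n);cv2.imwrite(f"pics/{n}0.png",s["color"][:,:,::-1]);print(n,s["fx"],s["cx"],s["cy"],s["k1"],s["R"],s["t"])
E
```

```text
pics
{'clock': 0.0, 'joint_pos': array([ 8.61787415e+01,  2.05905862e+01,  6.33449403e-01, -1.91092751e-02,
       -7.01348529e+01, -1.65078974e+01]), 'qvel': array([-0.01886189, -0.00630404,  0.0052115 ,  0.04575338, -0.00217529,
       -0.04482452]), 'tau': array([ 1.59335134e-03, -5.82718921e+01,  2.93041956e+01,  6.99727044e+00,
        7.03483616e-03, -1.49113962e-04]), 'tool_pos': array([0.23442925, 0.63277602, 0.40373274]), 'orientation': array([ 1.79906697e+02, -8.91756587e-03, -2.03356565e+01]), 'force': array([-0.26178911,  0.16191533, -0.22917407]), 'moment': array([0.03901322, 0.0190839 , 0.03623796]), 'gripper_force': 0.0, 'opening': 0.0877113980208688}
scene 442.13401919132673 255.47651323438745 191.229731795735 -0.010720812355411986 [[ 0.47225653  0.88138035  0.01193512]
 [ 0.53119477 -0.27376445 -0.80180119]
 [-0.7034244   0.38499571 -0.59747168]] [-0.31548137 -0.23845698  1.77830082]
top 408.3107541299218 262.80955972931145 190.91117971584055 -0.01816147451028839 [[-5.45684452e-02 -9.98510015e-01  1.86795126e-04]
 [-9.73205427e-01  5.31437021e-02 -2.23711743e-01]
 [ 2.23368489e-01 -1.23893920e-02 -9.74655334e-01]] [0.07820924 0.54211525 1.08571685]
```

View pics/scene0.png

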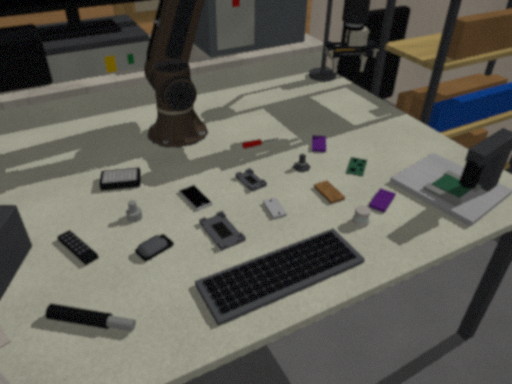

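View pics/top0.png

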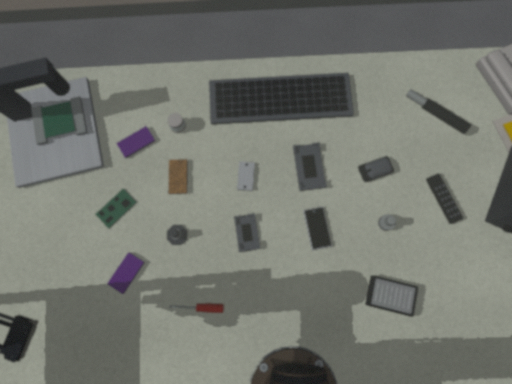

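The pictures show these top-view pixels:
- Large cradle (310,166), small cradle (247,232)
- Phone (317,228), cork pad (178,176), plate (246,176)
- Light steel weight with a grip (390,222), dark nozzle (177,234), mouse (377,168)

The purple look-alikes are at (136,142) and (126,272).

```bash
cat > h.py <<'E'
from plant import *
import numpy as np, cv2
from scipy.spatial.transform import Rotation as Ro
def pose():
    o=get_obs(); return np.array(o["tool_pos"]),Ro.from_euler("xyz",o["orientation"],degrees=True).as_matrix(),o
def shot(n,save=None):
    p,R,_=pose(); s=snapshot(n)
    if n=="wrist":
        T=np.array(s["tool_from_camera"]); s["Rw"]=R@T[:3,:3]; s["c"]=p+R@T[:3,3]
    else: s["Rw"]=np.array(s["R"]).T; s["c"]=-s["Rw"]@np.array(s["t"])
    if save: cv2.imwrite(f"pics/{save}.png",s["color"][:,:,::-1])
    return s
def rays(s,px):
    K=np.array([[s["fx"],0,s["cx"]],[0,s["fy"],s["cy"]],[0,0,1]])
    u=cv2.undistortPoints(np.float64(px).reshape(-1,1,2),K,np.array([s["k1"],0,0,0.])).reshape(-1,2)
    return np.c_[u,np.ones(len(u))]@s["Rw"].T
def onplane(s,px,z):
    d=rays(s,px); return s["c"]+d*((z-s["c"][2])/d[:,2])[:,None]
def proj(s,X):
    q=(np.atleast_2d(X)-s["c"])@s["Rw"]; u=q[:,:2]/q[:,2:]; u=u*(1+s["k1"]*(u**2).sum(1,keepdims=True))
    return u*[s["fx"],s["fy"]]+[s["cx"],s["cy"]]
def goal(x,y,z,yaw):
    """turn first (rotvec in tool axes, units of 6deg), then shift in tool axes in units of 25mm. yaw = closing-line (tool y) world angle, mod 180"""
    p,R,o=pose()
    best=None
    for k in(0,180):
        a=np.radians(yaw+k); Y=np.array([np.cos(a),np.sin(a),0]); Z=np.array([0,0,-1.]); G=np.c_[np.cross(Y,Z),Y,Z]
        v=Ro.from_matrix(R.T@G).as_rotvec(degrees=True)
        j=o["joint_pos"][5]
        if best is None or np.linalg.norm(v)<np.linalg.norm(best[0]): best=(v,G)
    v,G=best; np.set_printoptions(precision=3,suppress=True)
    print("turn units",v/6,"shift units",G.T@(np.array([x,y,z])-p)/.025,"tcp",p,"j6",o["joint_pos"][5],"clk",o["clock"],"tilt",o["orientation"])
E
python3 - <<'E'
from h import *
s=shot("top")
P=dict(cradle=(310,166,.015),small=(247,232,.015),phone=(317,228,.01),pad=(178,176,.014),plate=(246,176,.012),weight=(389,222,.02),nozzle=(177,234,.03),mouse=(377,168,.02))
for k,(u,v,z) in P.items(): print(k,onplane(s,[(u,v)],z)[0].round(3))
w=snapshot("wrist"); print(w["fx"],w["cx"],w["cy"],w["tool_from_camera"])
goal(.47,-.06,.36,0)
E
```

```text
cradle [ 0.624 -0.096  0.015]
small [0.438 0.1   0.015]
phone [ 0.439 -0.102  0.01 ]
pad [0.615 0.296 0.014]
plate [0.605 0.095 0.012]
weight [ 0.444 -0.308  0.02 ]
nozzle [0.441 0.297 0.03 ]
mouse [ 0.606 -0.293  0.02 ]
282.5924094249187 260.0132639727122 187.46807532441397 [[-1.25486930e-03 -9.56335259e-01 -2.92269221e-01  7.84665234e-02]
 [ 9.99999069e-01 -1.35695066e-03  1.46548571e-04  7.42826809e-04]
 [-5.36744478e-04 -2.92268765e-01  9.56336071e-01  2.02788874e-02]
 [ 0.00000000e+00  0.00000000e+00  0.00000000e+00  1.00000000e+00]]
turn units [ 0.008 -0.007 11.611] shift units [27.714 -9.421  1.763] tcp [0.234 0.633 0.404] j6 -16.509296964941065 clk 0.2 tilt [179.942  -0.007 -20.335]
```

```bash
python3 - <<'E'
from h import *
s=shot("top")
a=onplane(s,[(313.5,209),(321,247)],.01);d=a[1]-a[0];print("phone ax",np.degrees(np.arctan2(d[1],d[0])))
goal(.44,-.10,.30,80)
goal(.52,.15,.35,70)
E
```

```text
phone ax -173.64549326993037
turn units [ 0.008  0.    -1.722] shift units [13.187 27.442  4.169] tcp [0.234 0.633 0.404] j6 -16.507632550405468 clk 0.25 tilt [179.954  -0.004 -20.332]
turn units [ 0.008 -0.001 -0.055] shift units [17.339 14.243  2.169] tcp [0.234 0.633 0.404] j6 -16.507632550405468 clk 0.25 tilt [179.954  -0.004 -20.332]
```

```bash
for i in 1; do
python3 -m handwheel '[[1,1,0.8,0.1,0,0,0],[1,1,0.8,0.1,0,0,0],[1,1,0.8,0.1,0,0,0],[1,1,0.8,0.1,0,0,0],[1,1,0.8,0.1,0,0,0]]'
python3 -m handwheel '[[1,1,0.8,0.1,0,0,0],[1,1,0.8,0.1,0,0,0],[1,1,0.8,0.1,0,0,0],[1,1,0.8,0.1,0,0,0],[1,1,0.8,0.1,0,0,0]]'
python3 -m handwheel '[[1,1,0.8,0.1,0,0,0],[1,1,0.8,0.1,0,0,0],[1,1,0.8,0.1,0,0,0],[1,1,0.8,0.1,0,0,0],[1,1,0.8,0.1,0,0,0]]'
python3 -m handwheel '[[1,1,0.8,0.1,0,0,-1],[1,1,0.8,0.1,0,0,-1],[1,0,0,0,0,0,-1],[1,0,0,0,0,0,-1],[1,0,0,0,0,0,-0.3]]'
done; python3 -c "
from h import *
goal(.44,-.10,.30,96)"
```

```text
clock: 0.88
tool_pos: [0.3174, 0.4947, 0.3921]
orientation: [180.0, 0.0, -20.3]
force: [-1.1, -0.4, 0.6]
opening: 0.0874
gripper_force: 0.0
clock: 1.5
tool_pos: [0.3998, 0.3576, 0.3797]
orientation: [-180.0, 0.0, -20.3]
force: [-0.1, -0.2, -0.5]
opening: 0.0876
gripper_force: 0.0
clock: 2.12
tool_pos: [0.4823, 0.2204, 0.3672]
orientation: [-180.0, -0.0, -20.3]
force: [-0.4, -0.3, 0.0]
opening: 0.0877
gripper_force: 0.0
clock: 2.75
tool_pos: [0.5177, 0.1682, 0.3621]
orientation: [180.0, 0.0, 5.5]
force: [1.2, -1.2, 0.7]
opening: 0.0877
gripper_force: 0.0
turn units [ 0.     0.001 -0.083] shift units [-4.213 10.344  2.485] tcp [0.518 0.168 0.362] j6 56.87829383641548 clk 2.75 tilt [180.      0.005   5.505]
```

```bash

python3 -m handwheel '[[1,-0.4,1,0.2,0,0,0],[1,-0.4,1,0.2,0,0,0],[1,-0.4,1,0.2,0,0,0],[1,-0.4,1,0.2,0,0,0],[1,-0.4,1,0.2,0,0,0]]'
python3 -m handwheel '[[1,-0.4,1,0.2,0,0,0],[1,-0.4,1,0.2,0,0,0],[1,-0.4,1,0.2,0,0,0],[1,-0.4,1,0.2,0,0,0],[1,-0.4,1,0.2,0,0,0]]'
python3 -m handwheel '[[1,0,0.3,0.2,0,0,0],[1,0,0,0,0,0,0],[1,0,0,0,0,0,0]]'
python3 -c "
from h import *
shot('wrist','w1')
goal(.44,-.10,.30,96)"
```

```text
clock: 3.38
tool_pos: [0.4789, 0.037, 0.337]
orientation: [-180.0, -0.0, 5.4]
force: [0.3, 0.1, -0.3]
opening: 0.0874
gripper_force: 0.0
clock: 4.0
tool_pos: [0.4407, -0.0919, 0.312]
orientation: [-180.0, -0.0, 5.4]
force: [1.4, 0.2, -0.1]
opening: 0.0877
gripper_force: 0.0
clock: 4.38
tool_pos: [0.4429, -0.0973, 0.3073]
orientation: [180.0, -0.0, 5.5]
force: [0.6, -0.6, 0.8]
opening: 0.0879
gripper_force: 0.0
turn units [ 0.    -0.004 -0.084] shift units [-0.128  0.1    0.293] tcp [ 0.443 -0.097  0.307] j6 82.84397015103832 clk 4.425 tilt [179.999  -0.023   5.497]
```

View pics/w1.png

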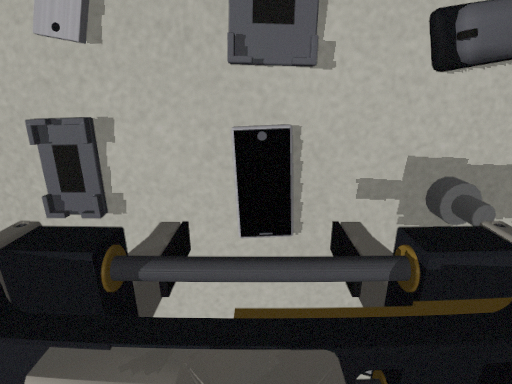

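Phone: x 234–293, y 125–238, slightly rotated. Larger cradle is at the top (228–318), small cradle at left (30–105, 118–217), weight at (455,200).

```bash
cat >> h.py <<'E'
def blob(s,mask,seed,z,open_=0,show=None):
    m=mask.astype(np.uint8)
    if open_: m=cv2.morphologyEx(m,cv2.MORPH_OPEN,np.ones((open_,open_)))
    n,l,st,c=cv2.connectedComponentsWithStats(m)
    m=(l==l[seed[1],seed[0]]).astype(np.uint8)
    c=max(cv2.findContours(m,cv2.RETR_EXTERNAL,cv2.CHAIN_APPROX_NONE)[0],key=cv2.contourArea)
    P=onplane(s,c[:,0]+0.0,z)[:,:2]
    (x,y),(w,h),a=cv2.minAreaRect(np.float32(P*1000))
    if w<h: w,h,a=h,w,a+90
    print("centre",round(x/1000,4),round(y/1000,4),"size mm",round(w,1),round(h,1),"long axis deg",round((a+90)%180-90,1),"px",cv2.boundingRect(c))
    return m
E
python3 - <<'E'
from h import *
s=shot("wrist");g=s["color"].max(2)
blob(s,g<45,(265,185),.01)
blob(s,g<110,(265,185),.01,3)
# the gripper middle check: where does grasp point project?
p,R,_=pose();print(proj(s,p+R@[0,0,.17]))
goal(.44,-.10,.30,96)
print(g[180,225:305:2])
E
```

```text
centre 0.4393 -0.1017 size mm 112.9 53.7 long axis deg 7.9 px (234, 129, 57, 108)
centre 0.4394 -0.1032 size mm 114.6 57.7 long axis deg 7.8 px (234, 128, 60, 109)
[[259.30817611 240.06628416]]
turn units [ 0.    -0.004 -0.082] shift units [-0.13   0.104  0.294] tcp [ 0.443 -0.097  0.307] j6 82.84665543607144 clk 4.475 tilt [180.     -0.023   5.511]
[163 160 162 165 162 155  66  11   5   2   0   4  13  11   8   4   8  13
   7   7   0  15   9   5  12   2  16   9  11   7   0  17  16  91 100 118
 115 115 158 160]
```

```bash
python3 -c "
from h import *
goal(.4394,-.1022,.181,97.8)"
```

```text
turn units [ 0.    -0.004 -0.382] shift units [-0.169  0.184  5.054] tcp [ 0.443 -0.097  0.307] j6 82.84665543607144 clk 4.475 tilt [180.     -0.023   5.511]
```

```bash

python3 -m handwheel '[[1,0,0,0,0,0,-0.38],[1,-0.17,0.18,0,0,0,0],[1,0,0,1,0,0,0],[1,0,0,1,0,0,0],[1,0,0,1,0,0,0]]'
python3 -m handwheel '[[1,0,0,1,0,0,0],[1,0,0,0.5,0,0,0],[1,0,0,0.4,0,0,0],[1,0,0,0,0,0,0],[1,0,0,0,0,0,0]]'
python3 -c "
from h import *
shot('wrist','w2')
goal(.4394,-.1022,.181,97.8)"
```

```text
clock: 5.1
tool_pos: [0.439, -0.1025, 0.2317]
orientation: [-180.0, -0.0, 7.7]
force: [-0.1, -0.1, -0.7]
opening: 0.0876
gripper_force: 0.0
clock: 5.72
tool_pos: [0.4394, -0.1025, 0.1852]
orientation: [180.0, -0.1, 7.8]
force: [0.8, -0.3, 0.0]
opening: 0.0877
gripper_force: 0.0
turn units [-0.    -0.012 -0.007] shift units [ 0.001 -0.012  0.171] tcp [ 0.439 -0.102  0.185] j6 85.72084968651629 clk 5.775 tilt [-179.999   -0.073    7.756]
```

View pics/w2.png

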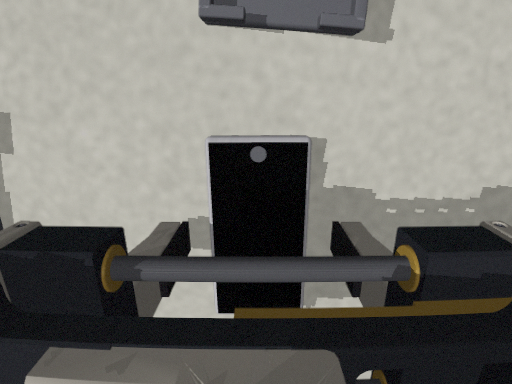

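The phone is centred between the fingers (209–309, fingers at 188 and 332) and square to them. Next: close and lift.

```bash

python3 -m handwheel '[[1,0,0,0.15,0,0,0],[-1,0,0,0,0,0,0],[-1,0,0,0,0,0,0],[-1,0,0,0,0,0,0],[-1,0,0,0,0,0,0]]'
python3 -m handwheel '[[-1,0,0,0,0,0,0],[-1,0,0,0,0,0,0],[-1,0,0,-0.4,0,0,0],[-1,0,0,-1,0,0,0],[-1,0,0,-1,0,0,0]]'
python3 -m handwheel '[[-1,0,0,-1,0,0,0],[-1,0,0,-1,0,0,0],[-1,0,0,0,0,0,0],[-1,0,0,0,0,0,0]]'
python3 -c "
from h import *
goal(.54,-.10,.29,97.8)
shot('wrist','w3')
"
```

```text
clock: 6.4
tool_pos: [0.4391, -0.1025, 0.1809]
orientation: [180.0, -0.0, 7.8]
force: [-0.9, 0.6, 0.7]
opening: 0.0596
gripper_force: 30.0
clock: 7.02
tool_pos: [0.4389, -0.1026, 0.2419]
orientation: [180.0, 0.0, 7.7]
force: [1.0, 0.4, -1.1]
opening: 0.0596
gripper_force: 30.0
clock: 7.52
tool_pos: [0.4386, -0.1026, 0.2907]
orientation: [-180.0, 0.0, 7.7]
force: [-0.9, 0.5, -0.9]
opening: 0.0595
gripper_force: 30.0
turn units [-0.003  0.002 -0.011] shift units [4.032 0.447 0.028] tcp [ 0.439 -0.103  0.291] j6 85.72531569067371 clk 7.525 tilt [-179.983    0.012    7.736]
```

View pics/w3.png

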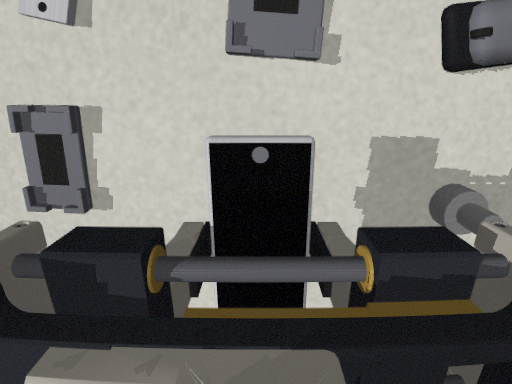

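```bash

python3 -m handwheel '[[-1,0,0,-1,0,0,0],[-1,0,0,-1,0,0,0],[-1,0,0,-1,0,0,0],[-1,0,0,-1,0,0,0],[-1,0,0,-1,0,0,0]]'
python3 -m handwheel '[[-1,0,0,0,0,0,0],[-1,0,0,0,0,0,0]]'
python3 -c "
from h import *
shot('wrist','w4')
"
```

```text
clock: 8.2
tool_pos: [0.4389, -0.1025, 0.4156]
orientation: [-180.0, 0.1, 7.7]
force: [0.2, 0.6, -1.0]
opening: 0.0591
gripper_force: 30.0
clock: 8.45
tool_pos: [0.4387, -0.1025, 0.4145]
orientation: [-180.0, 0.1, 7.7]
force: [-0.6, -0.0, -1.8]
opening: 0.0595
gripper_force: 30.0
```

View pics/w4.png

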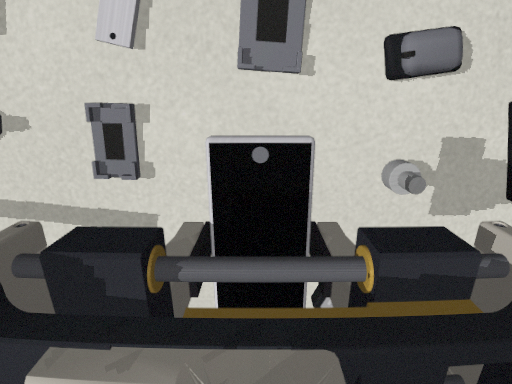

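Cradle spans x 238–308 but is cut off at the top (bottom edge row 72), so I'll move forward.

```bash

python3 -m handwheel '[[-1,1,0,0,0,0,0],[-1,1,0,0,0,0,0],[-1,0.6,0,0,0,0,0],[-1,0,0,0,0,0,0],[-1,0,0,0,0,0,0]]'
python3 - <<'E'
from h import *
s=shot('wrist','w5');hsv=s["color"].max(2)
g=cv2.medianBlur(hsv,3)
m=blob(s,g<115,(270,60),.015,5); 
t=shot('top','t5');gt=t["color"].max(2)
mt=blob(t,gt<105,(303,150),.015,3)
v=s["color"][:,:,::-1].copy(); v[m>0]=v[m>0]//2+[0,0,127]
w=t["color"][:,:,::-1].copy(); w[mt>0]=w[mt>0]//2+[0,0,127]
v=np.hstack([v[:240,100:400],cv2.resize(w[130:230,270:370],(240,240))])
cv2.imwrite('pics/w5m.png',v)
E
```

```text
clock: 9.12
tool_pos: [0.503, -0.0939, 0.4154]
orientation: [-180.0, 0.1, 7.7]
force: [0.7, -0.4, -0.6]
opening: 0.0591
gripper_force: 30.0
centre 0.6238 -0.0928 size mm 70.7 38.5 long axis deg 3.9 px (255, 36, 34, 61)
centre 0.5038 0.0213 size mm 955.7 637.2 long axis deg -19.4 px (182, 75, 226, 309)
```

View pics/w5m.png

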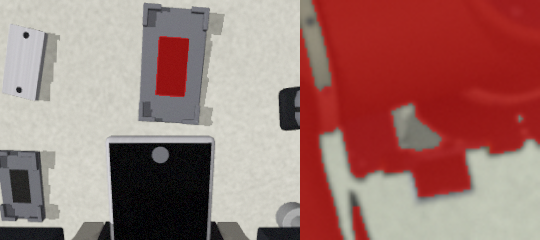

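Cradle is at x 238–323, y 5–124 of the wrist view, its dark centre window masked cleanly; the arm hides it in the top view.

```bash

python3 - <<'E'
from h import *
s=shot('wrist');c=s["color"];g=cv2.medianBlur(c.max(2),3)
print(g[60,225:330:3])
blob(s,g<115,(270,60),.008,5)
d=c.astype(int); warm=d[:,:,0]-d[:,:,2]
print(warm[60,225:330:3])
for th in(128,135,142): blob(s,g<th,(270,60),.012,5)
blob(s,cv2.medianBlur((warm<4).astype(np.uint8),5)>0,(248,60),.012,3)
t=shot('top')
E
```

```text
[206 206 209 206 205 194 126 124 125 124 124  62  41  41  41  39  41  39
  38  42  40 122 124 124 125 124 124 151 172 210 205 208 206 206 206]
centre 0.6246 -0.0927 size mm 72.1 39.2 long axis deg 4.3 px (255, 37, 34, 60)
[ 10  13  11  11  11   9  -7  -9  -8  -8  -8   1   5   0   3   2  -1   3
   3   1   5  -7 -10  -7  -8  -9  -1  10   8  11  12  11  11  10  10]
centre 0.625 -0.0936 size mm 140.2 79.3 long axis deg 3.9 px (239, 5, 70, 120)
centre 0.625 -0.0934 size mm 140.4 79.9 long axis deg 3.9 px (239, 4, 70, 121)
centre 0.6252 -0.0936 size mm 140.7 80.9 long axis deg 4.0 px (239, 4, 70, 121)
centre 0.6251 -0.093 size mm 140.9 80.4 long axis deg 4.0 px (238, 4, 71, 121)
```

```bash

python3 - <<'E'
from h import *
s=shot('wrist');c=s["color"];g=c.max(2)
p,R,_=pose()
col=np.median(g[125:160,225:245],axis=1);print(col.astype(int))
for r in(136,142): print(r,(R.T@(onplane(s,[(260,r)],p[2]-.171)[0]-p)).round(4))
row=g[180,200:325];print(np.where(row<30)[0][[0,-1]]+200)
goal(.625,-.0933,.25,94)
E
```

```text
[210 211 210 209 208 208 208 207 209 208 168 141 160 183 187 191 194 165
  50  14  14  12  13  15  14  15  14  14  13  15  15  11  13  13  11]
136 [0.0605 0.0003 0.171 ]
142 [0.0573 0.0003 0.171 ]
[211 308]
turn units [-0.001 -0.005  0.625] shift units [4.867 0.318 6.648] tcp [ 0.503 -0.094  0.416] j6 86.30789353704425 clk 9.375 tilt [-179.996   -0.032    7.749]
```

```bash

python3 -m handwheel '[[-1,0,0,0,0,0,0.62],[-1,1,0,0,0,0,0],[-1,1,0.1,0.5,0,0,0],[-1,1,0.1,1,0,0,0],[-1,1,0.1,1,0,0,0]]'
python3 -m handwheel '[[-1,0.87,0,1,0,0,0],[-1,0,0,1,0,0,0],[-1,0,0,1,0,0,0],[-1,0,0,1,0,0,0],[-1,0,0,0,0,0,0]]'
python3 -m handwheel '[[-1,0,0,0,0,0,0],[-1,0,0,0,0,0,0]]'
python3 - <<'E'
from h import *
goal(.625,-.0933,.189,94)
E
```

```text
clock: 10.0
tool_pos: [0.6044, -0.0943, 0.3531]
orientation: [-180.0, -0.1, 4.0]
force: [0.7, -0.2, -1.3]
opening: 0.0596
gripper_force: 30.0
clock: 10.62
tool_pos: [0.6246, -0.0928, 0.2516]
orientation: [180.0, 0.2, 4.0]
force: [0.0, -0.5, -0.2]
opening: 0.0595
gripper_force: 30.0
clock: 10.88
tool_pos: [0.6259, -0.0927, 0.2549]
orientation: [180.0, -0.1, 4.0]
force: [0.3, 0.1, -1.4]
opening: 0.0596
gripper_force: 30.0
turn units [ 0.001 -0.021  0.007] shift units [-0.039  0.022  2.636] tcp [ 0.626 -0.093  0.255] j6 84.80480750786836 clk 10.875 tilt [179.997  -0.128   4.044]
```

```bash

python3 -m handwheel '[[-1,-0.04,0.02,0.8,0,0,0],[-1,0,0,0.8,0,0,0],[-1,0,0,0.5,0,0,0],[-1,0,0,0.2,0,0,0],[-1,0,0,0,0,0,0]]'
python3 -m handwheel '[[-1,0,0,0.1,0,0,0],[-1,0,0,0,0,0,0]]'
python3 - <<'E'
from h import *
goal(.625,-.0933,.189,94)
shot('wrist','w6')
E
```

```text
clock: 11.5
tool_pos: [0.6247, -0.0933, 0.1962]
orientation: [180.0, -0.0, 4.0]
force: [-0.2, 0.3, -1.1]
opening: 0.0594
gripper_force: 30.0
clock: 11.75
tool_pos: [0.6246, -0.0933, 0.1937]
orientation: [-180.0, -0.0, 4.0]
force: [-0.4, -0.9, -1.0]
opening: 0.059
gripper_force: 30.0
turn units [-0.    -0.005  0.006] shift units [0.016 0.002 0.189] tcp [ 0.625 -0.093  0.194] j6 84.84597011534753 clk 11.75 tilt [-179.998   -0.028    4.034]
```

View pics/w6.png

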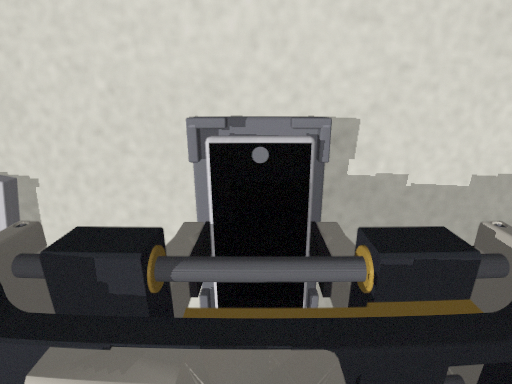

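The phone (207–314) sits centred between the cradle walls (188–330), with a gap to the end wall (row 127 against 136). Lowering and releasing.

```bash

python3 -m handwheel '[[-1,0,0,0.1,0,0,0],[-1,0,0,0.06,0,0,0],[-1,0,0,0.03,0,0,0],[-1,0,0,0,0,0,0]]'
python3 -m handwheel '[[1,0,0,0,0,0,0],[1,0,0,0,0,0,0],[1,0,0,0,0,0,0],[1,0,0,0,0,0,0],[1,0,0,-0.5,0,0,0]]'
python3 -m handwheel '[[1,0,0,-1,0,0,0],[1,0,0,-1,0,0,0],[1,0,0,-1,0,0,0],[1,0,0,-1,0,0,0],[1,0,0,-1,0,0,0]]'
python3 -m handwheel '[[1,-1,0,0,0,0,0],[1,-1,0,0,0,0,0],[1,0,0,0,0,0,0],[1,0,0,0,0,0,0]]'
python3 - <<'E'
from h import *
s=shot('wrist','w7'); g=s["color"].max(2)
print(proj(s,[.625,-.0933,.018]))
goal(.61,.29,.33,94)
E
```

```text
clock: 12.3
tool_pos: [0.6245, -0.0933, 0.189]
orientation: [180.0, 0.0, 4.0]
force: [-2.7, -0.2, 3.9]
opening: 0.0596
gripper_force: 30.0
clock: 12.92
tool_pos: [0.6241, -0.0933, 0.2007]
orientation: [180.0, 0.1, 4.0]
force: [0.3, -0.5, 0.2]
opening: 0.0876
gripper_force: 0.0
clock: 13.55
tool_pos: [0.6244, -0.0933, 0.3281]
orientation: [180.0, -0.1, 4.0]
force: [0.3, -0.7, -0.1]
opening: 0.0875
gripper_force: 0.0
clock: 14.05
tool_pos: [0.5751, -0.0968, 0.3271]
orientation: [180.0, -0.1, 4.0]
force: [0.2, 0.1, 0.4]
opening: 0.0878
gripper_force: 0.0
[[259.59357749 130.92344653]]
turn units [ 0.001 -0.011  0.007] shift units [  2.467 -15.335  -0.128] tcp [ 0.575 -0.097  0.327] j6 84.37844149255531 clk 14.1 tilt [179.993  -0.063   4.042]
```

View pics/w7.png

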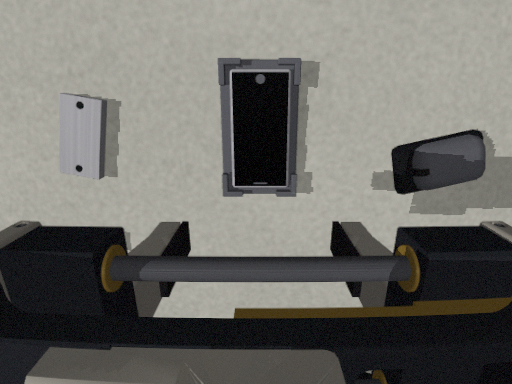

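The phone lies inside the corners, centred. The plate is at (60–106, 93–178). On to the cork pad.

```bash

python3 - <<'E'
from h import *
s=shot('wrist'); g=cv2.medianBlur(s["color"].max(2),3); blob(s,g<50,(260,130),.018)
E
python3 -m handwheel '[[1,0,-1,0,0,0,0],[1,0,-1,0,0,0,0],[1,0,-1,0,0,0,0],[1,0,-1,0,0,0,0],[1,0,-1,0,0,0,0]]'
python3 -m handwheel '[[1,0,-1,0,0,0,0],[1,0,-1,0,0,0,0],[1,0,-1,0,0,0,0],[1,0,-1,0,0,0,0],[1,0,-1,0,0,0,0]]'
python3 -m handwheel '[[1,0,-1,0,0,0,0],[1,0,-1,0,0,0,0],[1,0,-1,0,0,0,0],[1,0,-1,0,0,0,0],[1,0,-1,0,0,0,0]]'
python3 -m handwheel '[[1,0,-0.3,0,0,0,0],[1,0,0,0,0,0,0],[1,0,0,0,0,0,0]]'
python3 - <<'E'
from h import *
s=shot('wrist','w8'); c=s["color"]; h=cv2.cvtColor(c,cv2.COLOR_RGB2HSV)
u,v=np.int32(proj(s,[.615,.296,.014])[0]); print(u,v,h[v,u])
m=(h[:,:,0]>5)&(h[:,:,0]<25)&(h[:,:,1]>90)
blob(s,m,(u,v),.014,3)
goal(.615,.296,.25,94)
E
```

```text
centre 0.6242 -0.0937 size mm 112.0 54.2 long axis deg 4.0 px (232, 73, 57, 113)
clock: 14.78
tool_pos: [0.5663, 0.0289, 0.326]
orientation: [180.0, 0.0, 4.0]
force: [0.4, -1.0, -0.2]
opening: 0.0878
gripper_force: 0.0
clock: 15.4
tool_pos: [0.5575, 0.1537, 0.3259]
orientation: [180.0, 0.0, 4.0]
force: [-0.2, -0.2, -0.4]
opening: 0.0877
gripper_force: 0.0
clock: 16.02
tool_pos: [0.5482, 0.2789, 0.3261]
orientation: [180.0, -0.0, 4.0]
force: [-0.0, 0.2, 0.6]
opening: 0.0877
gripper_force: 0.0
clock: 16.4
tool_pos: [0.5477, 0.2843, 0.3261]
orientation: [180.0, 0.0, 4.0]
force: [-0.5, -0.2, 0.8]
opening: 0.0874
gripper_force: 0.0
252 112 [ 16 131 121]
centre 0.6152 0.2995 size mm 102.9 53.2 long axis deg -1.5 px (221, 55, 60, 109)
turn units [ 0.001  0.001 -0.001] shift units [ 2.715 -0.284  3.049] tcp [0.548 0.284 0.326] j6 48.468442357099455 clk 16.45 tilt [179.997   0.004   3.995]
```

```bash
python3 -c "
from h import *
goal(.6152,.2985,.24,88.5)"
```

```text
turn units [0.001 0.001 0.916] shift units [ 2.681 -0.643  3.449] tcp [0.548 0.284 0.326] j6 48.468442357099455 clk 16.45 tilt [179.997   0.004   3.995]
```

```bash

python3 -m handwheel '[[1,0,0,0,0,0,0.92],[1,0.7,-0.2,0,0,0,0],[1,1,-0.2,0.8,0,0,0],[1,0.98,-0.24,0.8,0,0,0],[1,0,0,0.9,0,0,0]]'
python3 -m handwheel '[[1,0,0,0.9,0,0,0],[1,0,0,0,0,0,0],[1,0,0,0,0,0,0]]'
python3 - <<'E'
from h import *
s=shot('wrist','w9'); c=s["color"]; h=cv2.cvtColor(c,cv2.COLOR_RGB2HSV)
m=(h[:,:,0]>5)&(h[:,:,0]<25)&(h[:,:,1]>90)
u,v=np.int32(proj(s,[.64,.299,.014])[0])
m=blob(s,m,(u,v),.014,3)
r=np.where(m[200])[0]; print(r[[0,-1]]); print(onplane(s,[(r[0],200),(r[-1],200)],.014))
goal(.6152,.2985,.181,88.5)
E
```

```text
clock: 17.08
tool_pos: [0.6168, 0.2984, 0.2629]
orientation: [-180.0, -0.0, -1.6]
force: [0.1, 0.2, -0.0]
opening: 0.0877
gripper_force: 0.0
clock: 17.45
tool_pos: [0.6156, 0.2988, 0.2422]
orientation: [-180.0, -0.1, -1.5]
force: [0.3, 0.1, 0.3]
opening: 0.0878
gripper_force: 0.0
centre 0.6195 0.2994 size mm 97.8 53.0 long axis deg -1.4 px (223, 138, 72, 119)
[225 292]
[[0.62098789 0.32567358 0.014     ]
 [0.61955346 0.27338594 0.014     ]]
turn units [-0.009 -0.015  0.002] shift units [-0.015  0.022  2.462] tcp [0.616 0.299 0.243] j6 46.30523359711525 clk 17.5 tilt [-179.943   -0.087   -1.489]
```

View pics/w9.png

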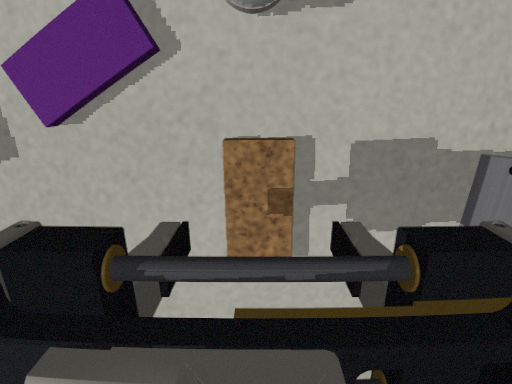

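Cork pad spans x 223–295, centred between the fingers and square. The purple look-alike is clear of the fingers at upper left.

```bash

python3 -m handwheel '[[1,0,0,1,0,0,0],[1,0,0,0.8,0,0,0],[1,0,0,0.4,0,0,0],[1,0,0,0.25,0,0,0],[1,0,0,0,0,0,0]]'
python3 -m handwheel '[[-1,0,0,0,0,0,0],[-1,0,0,0,0,0,0],[-1,0,0,0,0,0,0],[-1,0,0,0,0,0,0],[-1,0,0,0,0,0,0]]'
python3 -c "
from h import *
goal(.6152,.2985,.181,88.5)"
python3 -m handwheel '[[-1,0,0,-0.5,0,0,0],[-1,0,0,-1,0,0,0],[-1,0,0,-1,0,0,0],[-1,0,0,-1,0,0,0],[-1,0,0,-0.5,0,0,0]]'
python3 -m handwheel '[[-1,0,1,0,0,0,0],[-1,0,1,0,0,0,0],[-1,0,1,0,0,0,0],[-1,0,1,0,0,0,0],[-1,0,1,0,0,0,0]]'
python3 -m handwheel '[[-1,0,1,0,0,0,0],[-1,0,1,0,0,0,0],[-1,0,1,0,0,0,0],[-1,0,1,0,0,0,0],[-1,0,1,0,0,0,0]]'
python3 -m handwheel '[[-1,0,1,0,0,0,0],[-1,0,1,0,0,0,0],[-1,0,1,0,0,0,0],[-1,0,0.5,0,0,0,0],[-1,0,0,0,0,0,-0.92]]'
python3 -m handwheel '[[-1,0,0,0,0,0,0],[-1,0,0,0,0,0,0]]'
python3 - <<'E'
from h import *
s=shot('wrist','w10')
goal(.6245,-.0935,.24,94)
E
```

```text
clock: 18.12
tool_pos: [0.6153, 0.2991, 0.1802]
orientation: [-180.0, -0.0, -1.5]
force: [0.1, 0.0, 0.4]
opening: 0.0871
gripper_force: 0.0
clock: 18.75
tool_pos: [0.6152, 0.2991, 0.1801]
orientation: [-180.0, -0.0, -1.5]
force: [-0.2, -0.5, 1.6]
opening: 0.0539
gripper_force: 30.0
turn units [-0.001 -0.002  0.003] shift units [ 0.001  0.022 -0.036] tcp [0.615 0.299 0.18 ] j6 46.30277886763366 clk 18.75 tilt [-179.994   -0.011   -1.484]
clock: 19.38
tool_pos: [0.6154, 0.2992, 0.2823]
orientation: [-179.9, -0.1, -1.5]
force: [1.2, 0.5, -0.5]
opening: 0.0535
gripper_force: 30.0
clock: 20.0
tool_pos: [0.6118, 0.172, 0.2797]
orientation: [180.0, 0.0, -1.5]
force: [1.5, -0.5, -0.3]
opening: 0.0536
gripper_force: 30.0
clock: 20.62
tool_pos: [0.6085, 0.0475, 0.2799]
orientation: [-180.0, -0.0, -1.5]
force: [0.1, -0.2, -0.3]
opening: 0.0538
gripper_force: 30.0
clock: 21.25
tool_pos: [0.6062, -0.0397, 0.2799]
orientation: [180.0, 0.0, 4.1]
force: [0.3, 1.2, -0.6]
opening: 0.0536
gripper_force: 30.0
clock: 21.5
tool_pos: [0.6064, -0.0382, 0.2799]
orientation: [-180.0, -0.0, 3.9]
force: [-0.2, -0.3, -0.7]
opening: 0.0531
gripper_force: 30.0
turn units [-0.    -0.001 -0.006] shift units [0.567 2.259 1.597] tcp [ 0.606 -0.038  0.28 ] j6 79.16495594175719 clk 21.55 tilt [-179.998   -0.004    3.965]
```

```bash

python3 -m handwheel '[[-1,0.3,1,0,0,0,0],[-1,0.27,1,0.4,0,0,0],[-1,0,0.26,0.6,0,0,0],[-1,0,0,0,0,0,0],[-1,0,0,0,0,0,0]]'
python3 - <<'E'
from h import *
s=shot('wrist','w11'); c=s["color"]; h=cv2.cvtColor(c,cv2.COLOR_RGB2HSV);p,R,_=pose()
m=((h[:,:,0]>5)&(h[:,:,0]<25)&(h[:,:,1]>90)).astype(np.uint8)
m=cv2.morphologyEx(m,cv2.MORPH_OPEN,np.ones((3,3)))
col=np.where(m[100:200,250:270].mean(1)>.5)[0];e=col[0]+100;r=np.where(m[200])[0];print(e,r[[0,-1]])
print(((onplane(s,[(260,e),(r[0],200),(r[-1],200)],p[2]-.166)-p)@R).round(4))
goal(.6245,-.0935,.199,94)
E
```

```text
clock: 22.18
tool_pos: [0.6245, -0.0931, 0.255]
orientation: [180.0, 0.0, 4.1]
force: [0.7, 0.6, -0.5]
opening: 0.0538
gripper_force: 30.0
150 [212 308]
[[ 0.0538  0.0005  0.166 ]
 [ 0.0264 -0.0258  0.166 ]
 [ 0.0263  0.0267  0.166 ]]
turn units [ 0.001 -0.004  0.012] shift units [-0.008  0.018  2.253] tcp [ 0.625 -0.093  0.255] j6 84.85525196441726 clk 22.225 tilt [179.996  -0.026   4.071]
```

View pics/w11.png

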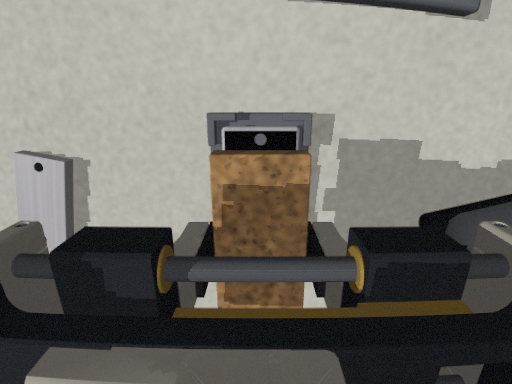

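The pad is held square over the phone and centred sideways (211–309 against phone 222–299). Lowering.

```bash

python3 -m handwheel '[[-1,-0.04,0.02,0.8,0,0,0],[-1,0,0,0.8,0,0,0],[-1,0,0,0.3,0,0,0],[-1,0,0,0.1,0,0,0],[-1,0,0,0,0,0,0]]'
python3 -m handwheel '[[-1,0,0,0.08,0,0,0],[-1,0,0,0.06,0,0,0],[-1,0,0,0.04,0,0,0],[-1,0,0,0,0,0,0]]'
python3 -c "
from h import *
goal(.6237,-.0935,.199,94)"

```

```text
clock: 22.85
tool_pos: [0.6239, -0.0941, 0.2056]
orientation: [180.0, -0.1, 4.1]
force: [-0.2, -0.2, -0.6]
opening: 0.054
gripper_force: 30.0
clock: 23.35
tool_pos: [0.6236, -0.0944, 0.2003]
orientation: [180.0, 0.0, 4.0]
force: [-0.2, -0.3, -0.4]
opening: 0.0531
gripper_force: 30.0
turn units [0.    0.002 0.005] shift units [ 0.008 -0.034  0.053] tcp [ 0.624 -0.094  0.2  ] j6 84.9253684102354 clk 23.35 tilt [179.998   0.01    4.027]
```

```bash

python3 -m handwheel '[[-1,0,-0.03,0,0,0,0],[-1,0,0,0.04,0,0,0],[-1,0,0,0.04,0,0,0],[-1,0,0,0,0,0,0]]'
python3 -m handwheel '[[-1,0,0,0.02,0,0,0],[-1,0,0,0,0,0,0]]'

```

```text
clock: 23.85
tool_pos: [0.6235, -0.0936, 0.1983]
orientation: [180.0, 0.0, 4.0]
force: [0.3, -0.3, 0.0]
opening: 0.054
gripper_force: 30.0
clock: 24.1
tool_pos: [0.6236, -0.0936, 0.1981]
orientation: [180.0, -0.0, 4.0]
force: [-0.1, 0.2, 1.5]
opening: 0.0541
gripper_force: 30.0
```

```bash

python3 -m handwheel '[[1,0,0,0,0,0,0],[1,0,0,0,0,0,0],[1,0,0,0,0,0,0],[1,0,0,0,0,0,0],[1,0,0,-0.5,0,0,0]]'
python3 -m handwheel '[[1,0,0,-1,0,0,0],[1,0,0,-1,0,0,0],[1,0,0,-1,0,0,0],[1,-0.8,-0.4,-1,0,0,0],[1,-1,-0.8,-1,0,0,0]]'
python3 -m handwheel '[[1,-0.7,-1,0,0,0,0],[1,0,0,0,0,0,0],[1,0,0,0,0,0,0]]'
python3 - <<'E'
from h import *
s=shot('wrist','w12'); c=s["color"]; h=cv2.cvtColor(c,cv2.COLOR_RGB2HSV)
m=(h[:,:,0]>5)&(h[:,:,0]<25)&(h[:,:,1]>90)
u,v=np.int32(proj(s,[.6245,-.0935,.032])[0]);print(u,v)
blob(s,m,(u,v),.032,3)
g=c.max(2); blob(s,cv2.medianBlur(g,3)<50,(u,v-70),.018) if 0 else None
print(np.int32(proj(s,[.605,.095,.012])[0]))
goal(.6245,.095,.33,94)
E
```

```text
clock: 24.72
tool_pos: [0.6231, -0.0936, 0.2099]
orientation: [180.0, 0.1, 4.0]
force: [0.8, -0.4, -0.3]
opening: 0.0876
gripper_force: 0.0
clock: 25.35
tool_pos: [0.5762, -0.0669, 0.3369]
orientation: [180.0, -0.0, 4.0]
force: [0.2, 0.5, 1.1]
opening: 0.0875
gripper_force: 0.0
clock: 25.72
tool_pos: [0.5575, -0.043, 0.3363]
orientation: [-180.0, -0.1, 4.1]
force: [0.8, -0.3, 0.7]
opening: 0.0874
gripper_force: 0.0
315 117
centre 0.6238 -0.0931 size mm 104.1 55.1 long axis deg 4.1 px (286, 62, 61, 109)
[133 123]
turn units [ 0.001 -0.006  0.006] shift units [ 3.053 -5.33   0.235] tcp [ 0.558 -0.043  0.336] j6 78.40555327176502 clk 25.775 tilt [179.995  -0.037   4.036]
```

View pics/w12.png

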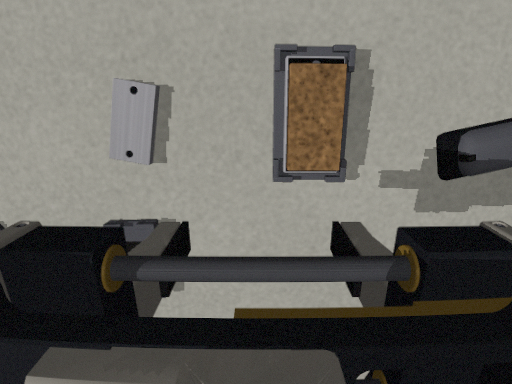

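The pad lies centred on the phone. The plate's dots are at about (134,90) and (129,154).

```bash
cat >> h.py <<'E'
def dots(s,seed,z,r=60):
    g=s["color"].max(2); m=(g<80).astype(np.uint8); n,l,st,c=cv2.connectedComponentsWithStats(m)
    k=[i for i in range(1,n) if 15<st[i,4]<200 and .6<st[i,2]/st[i,3]<1.7 and np.hypot(*(c[i]-seed))<r]
    P=onplane(s,c[k],z);print("dots px",c[k].round(1).tolist(),"centre",P.mean(0).round(4))
    if len(k)==2: d=P[1]-P[0];print("sep",np.linalg.norm(d).round(4),"ax",np.degrees(np.arctan2(d[1],d[0])).round(1)%180)
E
python3 - <<'E'
from h import *
s=shot('wrist'); dots(s,(132,122),.012)
goal(.59,.095,.27,90)
E
```

```text
dots px [[132.9, 89.8], [128.7, 153.6]] centre [0.6059 0.0979 0.012 ]
sep 0.068 ax 173.2
turn units [ 0.001 -0.001  0.669] shift units [ 1.292 -5.536  2.622] tcp [ 0.558 -0.043  0.336] j6 78.40398278942274 clk 25.825 tilt [179.993  -0.008   4.016]
```

```bash

python3 -m handwheel '[[1,0.2,-1,0,0,0,0],[1,0.2,-1,0,0,0,0],[1,0.3,-1,0,0,0,0],[1,0.3,-1,0.3,0,0,0],[1,0.3,-1,0.3,0,0,0]]'
python3 -m handwheel '[[1,0,-0.6,0.5,0,0,0.9],[1,0,0,0.5,0,0,0.9],[1,0,0,0,0,0,0],[1,0,0,0,0,0,0]]'
python3 - <<'E'
from h import *
s=shot('wrist'); dots(s,proj(s,[.606,.0979,.012])[0],.012,100)
goal(.606,.0979,.24,83.2)
E
```

```text
clock: 26.45
tool_pos: [0.5816, 0.0845, 0.3198]
orientation: [180.0, 0.0, 4.0]
force: [0.5, 0.0, 0.1]
opening: 0.0873
gripper_force: 0.0
clock: 26.95
tool_pos: [0.5803, 0.0988, 0.2956]
orientation: [180.0, -0.0, -6.7]
force: [-0.4, -0.5, 0.8]
opening: 0.0877
gripper_force: 0.0
dots px [[256.7, 123.2], [257.0, 194.0]] centre [0.6056 0.0982 0.012 ]
sep 0.0681 ax 173.3
turn units [-0.001 -0.005  0.019] shift units [ 1.026 -0.087  2.232] tcp [0.58  0.099 0.296] j6 54.62101006416861 clk 27.0 tilt [-179.994   -0.028   -6.688]
```

```bash

python3 -m handwheel '[[1,0.5,-0.05,1,0,0,0],[1,0.5,-0.05,1,0,0,0],[1,0,0,1,0,0,0],[1,0,0,0.8,0,0,0],[1,0,0,0.5,0,0,0]]'
python3 -m handwheel '[[1,0,0,0,0,0,0],[1,0,0,0,0,0,0]]'
python3 -c "
from h import *
goal(.6056,.0982,.181,83.3)"
```

```text
clock: 27.62
tool_pos: [0.6051, 0.0982, 0.1874]
orientation: [180.0, 0.0, -6.7]
force: [0.4, -0.8, -0.2]
opening: 0.0877
gripper_force: 0.0
clock: 27.88
tool_pos: [0.6055, 0.0985, 0.1888]
orientation: [-180.0, -0.1, -6.7]
force: [-0.6, 0.3, 0.1]
opening: 0.0879
gripper_force: 0.0
turn units [-0.006 -0.012 -0.008] shift units [0.007 0.011 0.314] tcp [0.605 0.098 0.189] j6 55.775376699238564 clk 27.875 tilt [-179.966   -0.07    -6.747]
```

```bash

python3 -m handwheel '[[1,0,0,0.3,0,0,0],[1,0,0,0,0,0,0],[-1,0,0,0,0,0,0],[-1,0,0,0,0,0,0],[-1,0,0,0,0,0,0]]'
python3 -m handwheel '[[-1,0,0,0,0,0,0],[-1,0,0,0,0,0,0],[-1,0,0,0,0,0,0]]'
python3 -c "
from h import *
goal(.6056,.0982,.181,83.3)"
python3 -m handwheel '[[-1,0,0,-0.5,0,0,0],[-1,0,0,-1,0,0,0],[-1,0,0,-1,0,0,0],[-1,0,0,-1,0,0,0],[-1,0,0,-0.5,0,0,0]]'
python3 -m handwheel '[[-1,0,0,0,0,0,-0.9],[-1,0,0,0,0,0,-0.9],[-1,0,1,0,0,0,0],[-1,0,1,0,0,0,0],[-1,0,1,0,0,0,0]]'
python3 -m handwheel '[[-1,0,1,0,0,0,0],[-1,0,1,0,0,0,0],[-1,0,0.5,0,0,0,0],[-1,0,0,0,0,0,0],[-1,0,0,0,0,0,0]]'
python3 - <<'E'
from h import *
goal(.6238,-.0933,.25,94)
E
```

```text
clock: 28.5
tool_pos: [0.6051, 0.0984, 0.1805]
orientation: [-180.0, -0.0, -6.8]
force: [0.0, 0.4, -0.7]
opening: 0.0633
gripper_force: 0.0
clock: 28.88
tool_pos: [0.605, 0.0984, 0.1804]
orientation: [-180.0, -0.0, -6.8]
force: [0.6, 0.0, 0.6]
opening: 0.0456
gripper_force: 30.0
turn units [-0.    -0.    -0.011] shift units [ 0.024  0.006 -0.022] tcp [0.605 0.098 0.18 ] j6 55.762408744316524 clk 28.875 tilt [-179.998   -0.001   -6.766]
clock: 29.5
tool_pos: [0.6053, 0.0985, 0.2826]
orientation: [-179.9, -0.1, -6.8]
force: [0.5, 0.2, -1.8]
opening: 0.0454
gripper_force: 30.0
clock: 30.12
tool_pos: [0.6101, 0.0229, 0.2802]
orientation: [180.0, 0.0, 4.0]
force: [0.0, -0.1, -0.9]
opening: 0.0456
gripper_force: 30.0
clock: 30.75
tool_pos: [0.6147, -0.0383, 0.2804]
orientation: [-180.0, 0.0, 4.0]
force: [0.8, 0.2, -1.6]
opening: 0.046
gripper_force: 30.0
turn units [-0.001  0.001  0.007] shift units [0.211 2.221 1.214] tcp [ 0.615 -0.038  0.28 ] j6 79.46765748516037 clk 30.75 tilt [-179.993    0.005    4.041]
```

```bash

python3 -m handwheel '[[-1,0.2,1,0,0,0,0],[-1,0,1,0.3,0,0,0],[-1,0,0.22,0.7,0,0,0],[-1,0,0,0.6,0,0,0],[-1,0,0,0.4,0,0,0]]'
python3 -m handwheel '[[-1,0,0,0.3,0,0,0],[-1,0,0,0.2,0,0,0],[-1,0,0,0,0,0,0],[-1,0,0,0,0,0,0]]'
python3 - <<'E'
from h import *
shot('wrist','w13')
goal(.6235,-.0933,.2124,94)
E
```

```text
clock: 31.38
tool_pos: [0.6233, -0.093, 0.2289]
orientation: [-180.0, 0.1, 4.1]
force: [0.8, -0.3, -0.8]
opening: 0.0457
gripper_force: 30.0
clock: 31.88
tool_pos: [0.6238, -0.0937, 0.2183]
orientation: [180.0, -0.0, 4.0]
force: [-0.7, 0.3, -0.5]
opening: 0.0455
gripper_force: 30.0
turn units [ 0.    -0.008  0.006] shift units [-0.01  -0.019  0.24 ] tcp [ 0.624 -0.094  0.218] j6 84.87479694538753 clk 31.925 tilt [179.999  -0.048   4.034]
```

View pics/w13.png

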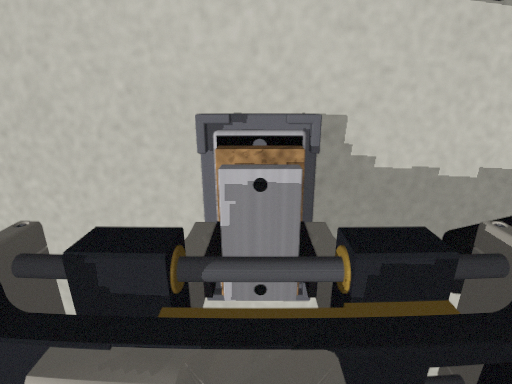

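The plate (220–301) is held square and centred over the cork (216–303). Lowering and releasing.

```bash

python3 -m handwheel '[[-1,0,-0.02,0.1,0,0,0],[-1,0,0,0.06,0,0,0],[-1,0,0,0.04,0,0,0],[-1,0,0,0.03,0,0,0],[-1,0,0,0,0,0,0]]'
python3 -m handwheel '[[-1,0,0,0.01,0,0,0],[-1,0,0,0,0,0,0]]'
python3 -m handwheel '[[1,0,0,0,0,0,0],[1,0,0,0,0,0,0],[1,0,0,0,0,0,0],[1,0,0,0,0,0,0],[1,0,0,-0.5,0,0,0]]'
python3 -m handwheel '[[1,0,0,-1,0,0,0],[1,0,0,-1,0,0,0],[1,0,0,-1,0,0,0],[1,-1,0,-1,0,0,0],[1,-1,0,-1,0,0,0]]'
python3 -m handwheel '[[1,0,0,0,0,0,0],[1,0,0,0,0,0,0]]'
python3 - <<'E'
from h import *
s=shot('wrist','w14'); dots(s,proj(s,[.6235,-.0933,.044])[0],.044,60)
c=s["color"]; h=cv2.cvtColor(c,cv2.COLOR_RGB2HSV)
m=(h[:,:,0]>5)&(h[:,:,0]<25)&(h[:,:,1]>90); ys,xs=np.where(m[:220]); print(xs.min(),xs.max(),ys.min(),ys.max())
m2=cv2.morphologyEx(m.astype(np.uint8),cv2.MORPH_CLOSE,np.ones((61,61))); u,v=np.int32(proj(s,[.6235,-.0933,.044])[0]); blob(s,m2,(u,v),.032)
print(proj(s,[.444,-.308,.02]))
goal(.44,-.30,.35,94)
E
```

```text
clock: 32.55
tool_pos: [0.6235, -0.0933, 0.2124]
orientation: [180.0, 0.0, 4.0]
force: [-1.5, 0.4, 3.1]
opening: 0.0455
gripper_force: 30.0
clock: 32.8
tool_pos: [0.6235, -0.0933, 0.2124]
orientation: [180.0, -0.0, 4.0]
force: [-2.9, 0.2, 5.5]
opening: 0.0456
gripper_force: 30.0
clock: 33.42
tool_pos: [0.6232, -0.0933, 0.2238]
orientation: [180.0, 0.1, 4.0]
force: [-0.2, -0.3, 0.5]
opening: 0.0861
gripper_force: 0.0
clock: 34.05
tool_pos: [0.5731, -0.0969, 0.351]
orientation: [180.0, -0.0, 4.0]
force: [-0.5, -0.6, -0.8]
opening: 0.0878
gripper_force: 0.0
clock: 34.3
tool_pos: [0.5738, -0.0968, 0.3499]
orientation: [-180.0, -0.1, 4.0]
force: [-0.2, -0.0, -0.6]
opening: 0.0878
gripper_force: 0.0
dots px [[260.0, 95.2], [260.0, 164.0], [269.2, 182.7]] centre [ 0.6064 -0.0981  0.044 ]
234 465 74 184
centre 0.6254 -0.0941 size mm 106.6 53.4 long axis deg 4.0 px (234, 74, 54, 105)
[[413.70037953 280.85964483]]
turn units [-0.001  0.003  0.005] shift units [-5.909  7.737 -0.034] tcp [ 0.574 -0.097  0.349] j6 84.36242152460298 clk 34.35 tilt [-179.993    0.015    4.028]
```

```bash

python3 - <<'E'
from h import *
s=shot('wrist'); P=onplane(s,[(260,95.2),(260,164)],.044);print(P.mean(0),P[0]-P[1])
goal(.39,-.305,.33,94)
E
python3 -m handwheel '[[1,-0.8,1,0,0,0,0],[1,-0.8,1,0,0,0,0],[1,-0.8,1,0,0,0,0],[1,-0.8,1,0,0,0,0],[1,-0.8,1,0,0,0,0]]'
python3 -m handwheel '[[1,-0.9,1,0,0,0,0],[1,-0.9,1,0,0,0,0],[1,-0.9,0.7,0.2,0,0,0],[1,-0.9,0,0.3,0,0,0],[1,0,0,0,0,0,0]]'
python3 -m handwheel '[[1,0,0,0,0,0,0],[1,0,0,0,0,0,0]]'
python3 - <<'E'
from h import *
s=shot('wrist','w15');p,R,_=pose();print(p)
u,v=np.int32(proj(s,[.444,-.308,.02])[0]);u2,v2=np.int32(proj(s,[.444,-.308,.06])[0]);print(u,v,u2,v2)
g=cv2.medianBlur(s["color"].max(2),3); d=s["color"].astype(int); w=d[:,:,0]-d[:,:,2]
for r in range(max(v-60,0),min(v+70,250),6): print(r,' '.join(f"{int(x):3d}" for x in g[r,u-50:u+55:4]))
E
```

```text
[ 0.62392444 -0.09363114  0.044     ] [0.067613   0.00467482 0.        ]
turn units [0.    0.009 0.005] shift units [-7.923  7.798  0.75 ] tcp [ 0.574 -0.097  0.349] j6 84.36206678089138 clk 34.4 tilt [179.999   0.053   4.032]
clock: 35.02
tool_pos: [0.4825, -0.2293, 0.3484]
orientation: [-180.0, 0.1, 4.0]
force: [0.3, -0.3, 1.4]
opening: 0.088
gripper_force: 0.0
clock: 35.65
tool_pos: [0.3965, -0.3025, 0.3356]
orientation: [-179.9, 0.2, 3.9]
force: [0.1, -0.6, 0.3]
opening: 0.0873
gripper_force: 0.0
clock: 35.9
tool_pos: [0.3985, -0.3021, 0.3368]
orientation: [180.0, 0.0, 4.1]
force: [0.1, 0.1, -0.3]
opening: 0.0872
gripper_force: 0.0
[ 0.39840358 -0.30206529  0.3368541 ]
268 134 269 139
74 146 150 153 157 154 149 153 153 151 150 152 152 155 149 146 150 151 152 150 152 149 150 156 152 152 151 153
80 155 153 146 145 149 148 152 155 160 158 156 153 148 147 150 155 156 155 151 152 152 152 147 150 151 148 151
86 151 151 151 155 152 152 150 150 152 149 152 148 149 153 149 150 147 149 147 148 153 148 148 149 150 149 150
92 152 155 153 150 146 149 149 153 152 155 155 153 153 151 151 152 15
[... 1356 characters left out ...]
 155 153 150 153 150 151 153
170 149 148 150 145 147 149 150 150 146 152 152 145 152 151 149 148 151 151 148 148 145 149 147 146 147 150 151
176 144 145 148 151 150 147 150 145 150 146 147 144 150 150 144 147 149 149 147 153 148 148 148 150 152 146 149
182 152 152 148 147 144 145 149 152 155 148 150 148 148 147 153 146 146 151 147 149 154 154 154 149 149 147 153
188 148 153 149 148 149 148 144 147 148 144 149 147 150 146 147 147 145 145 147 148 150 150 146 146 151 152 150
194 149 151 151 147 149 149 148 148 147 150 148 144 151 150 145 145 150 149 145 148 152 147 144 151 152 153 150
200 147 149 148 145 147 146 150 155 152 146 149 150 151 150 153 150 149 150 150 150 153 151 145 147 148 153 152
```

```bash

python3 - <<'E'
from h import *
s=shot('wrist');d=cv2.GaussianBlur(s["color"],(3,3),0).astype(int); w=d[:,:,0]-d[:,:,2]
for r in(116,125,134,145,152): print(r,' '.join(f"{int(x):3d}" for x in w[r,220:330:4]))
m=(w<3).astype(np.uint8);m[:90]=0;m[175:]=0;m[:,:200]=0;m[:,340:]=0
m=cv2.morphologyEx(cv2.morphologyEx(m,cv2.MORPH_CLOSE,np.ones((5,5))),cv2.MORPH_OPEN,np.ones((3,3)))
c=max(cv2.findContours(m,0,1)[0],key=cv2.contourArea)
print(cv2.boundingRect(c),cv2.minEnclosingCircle(c),cv2.fitEllipse(c))
g=s["color"].max(2)
hc=cv2.HoughCircles(cv2.resize(g[100:170,220:300],None,fx=4,fy=4,interpolation=2),cv2.HOUGH_GRADIENT_ALT,1.5,40,param1=100,param2=.6,minRadius=40,maxRadius=110)
if hc is not None: hc=hc[0]/4; hc[:,:2]+=[220,100]; print(hc)
im=cv2.resize(s["color"][95:175,210:310,::-1],None,fx=6,fy=6,interpolation=0);cv2.imwrite("pics/w16.png",im)
for (x,y) in [(263,134)]: print(onplane(s,[(x,y)],.028),onplane(s,[(x,y)],.06))
E
```

```text
116  10  10  10  10  10  10   9   9   0   0   0   0   0   1   6   6   7   8   7   9   8   9  10  10  11  10  10  10
125  11   9  10  10  10   9   1   1  -1  -2   0   0  -1   0  -1   0   8   7   9   8   8   8   8   7   9   9   9   9
134   9   9  10   9  10   7  -1   1  -1   0  -1  -1   0  -1   0   0   3   7   7   7   7   8   8   7   7   8   8   8
145   9  10   9  10  10  10   0   0  -2  -1   0   1  -1   0  -1   0   7   9   7   6   8   7   8   9   8   8   8   8
152  10   9  10  10  10  10  10   3   0   0   0  -1   0   1   3   7   8   7   8   8   9   9  10  10  10   9  10  10
(241, 113, 44, 44) ((262.5, 134.5), 22.192440032958984) ((262.5342712402344, 134.7186279296875), (42.45862579345703, 43.514888763427734), 3.9590771198272705)
[[263.125    139.        12.187113]
 [263.125    139.        14.170482]]
[[ 0.44502613 -0.30224806  0.028     ]] [[ 0.44851141 -0.30165474  0.06      ]]
```

```bash

python3 - <<'E'
from h import *
s=shot('wrist');print(s["c"])
print(onplane(s,[(262.5,134.5)],.028),onplane(s,[(263.1,139)],.06))
goal(.4445,-.3022,.26,94)
E
```

```text
[ 0.47635468 -0.29687763  0.31661604]
[[ 0.44441129 -0.30175403  0.028     ]] [[ 0.44396333 -0.30204511  0.06      ]]
turn units [0.    0.    0.011] shift units [1.848 0.136 3.076] tcp [ 0.398 -0.302  0.337] j6 108.67728389409507 clk 36.05 tilt [179.997   0.001   4.067]
```

```bash

python3 -m handwheel '[[1,0.9,0.06,0,0,0,0],[1,0.93,0.06,0.5,0,0,0],[1,0,0,1,0,0,0],[1,0,0,0.5,0,0,0],[1,0,0,0,0,0,0]]'
python3 -m handwheel '[[1,0,0,0,0,0,0],[1,0,0,0,0,0,0]]'
python3 - <<'E'
from h import *
goal(.4442,-.3019,.211,94)
s=shot('wrist');cv2.imwrite("pics/w17.png",s["color"][:,:,::-1])
g=s["color"].max(2);hc=cv2.HoughCircles(cv2.resize(g[160:260,200:320],None,fx=4,fy=4,interpolation=2),cv2.HOUGH_GRADIENT_ALT,1.5,40,param1=100,param2=.6,minRadius=40,maxRadius=140)
if hc is not None: hc=hc[0]/4; hc[:,:2]+=[200,160]; print(hc,onplane(s,hc[:,:2],.06))
print(proj(s,[.4442,-.3019,.06]),proj(s,[.4442,-.3019,.028]))
E
```

```text
clock: 36.67
tool_pos: [0.4436, -0.3018, 0.2861]
orientation: [-180.0, 0.1, 4.0]
force: [0.3, -0.0, 0.0]
opening: 0.0876
gripper_force: 0.0
clock: 36.92
tool_pos: [0.4437, -0.3021, 0.2879]
orientation: [180.0, -0.1, 4.0]
force: [-0.2, 0.5, 0.4]
opening: 0.0871
gripper_force: 0.0
turn units [ 0.006 -0.015  0.005] shift units [ 0.019 -0.007  3.075] tcp [ 0.444 -0.302  0.288] j6 107.33245246994446 clk 36.925 tilt [179.961  -0.089   4.032]
[[259.25  193.     25.004]] [[ 0.454 -0.301  0.06 ]]
[[259.135 205.315]] [[259.204 192.709]]
```

```bash

python3 -m handwheel '[[1,0.02,0,1,0,0,0],[1,0,0,1,0,0,0],[1,0,0,0.7,0,0,0],[1,0,0,0.35,0,0,0],[1,0,0,0,0,0,0]]'
python3 -m handwheel '[[-1,0,0,0,0,0,0],[-1,0,0,0,0,0,0],[-1,0,0,0,0,0,0],[-1,0,0,0,0,0,0],[-1,0,0,0,0,0,0]]'
python3 -m handwheel '[[-1,0,0,0,0,0,0],[-1,0,0,0,0,0,0],[-1,0,0,0,0,0,0]]'
python3 - <<'E'
from h import *
goal(.4442,-.3019,.211,94)
E
```

```text
clock: 37.6
tool_pos: [0.444, -0.3019, 0.2106]
orientation: [-180.0, 0.0, 4.0]
force: [-0.2, 0.0, 0.5]
opening: 0.0878
gripper_force: 0.0
clock: 38.22
tool_pos: [0.4441, -0.3019, 0.2107]
orientation: [180.0, -0.0, 4.0]
force: [0.4, -0.2, 1.0]
opening: 0.0432
gripper_force: 0.0
clock: 38.6
tool_pos: [0.444, -0.3019, 0.2106]
orientation: [-180.0, 0.0, 4.0]
force: [0.2, 1.0, -0.5]
opening: 0.0232
gripper_force: 30.0
turn units [-0.001  0.001  0.005] shift units [ 0.008  0.002 -0.016] tcp [ 0.444 -0.302  0.211] j6 107.31856852714657 clk 38.6 tilt [-179.994    0.006    4.031]
```

```bash

python3 -m handwheel '[[-1,0,0,-0.3,0,0,0],[-1,0,0,-0.6,0,0,0],[-1,0,0,-1,0,0,0],[-1,0,0,-1,0,0,0],[-1,0,0,-1,0,0,0]]'
python3 -m handwheel '[[-1,0,0,-0.6,0,0,0],[-1,0,0,0,0,0,0],[-1,0,0,0,0,0,0]]'
python3 - <<'E'
from h import *
goal(.6237,-.0934,.30,94)
E
```

```text
clock: 39.22
tool_pos: [0.4438, -0.3019, 0.3099]
orientation: [180.0, -0.0, 4.0]
force: [-0.4, -0.1, -3.2]
opening: 0.0234
gripper_force: 30.0
clock: 39.6
tool_pos: [0.4436, -0.3017, 0.3223]
orientation: [-180.0, 0.1, 4.0]
force: [0.2, -0.2, -4.1]
opening: 0.0235
gripper_force: 30.0
turn units [-0.007  0.011  0.002] shift units [ 7.768 -7.811  0.894] tcp [ 0.444 -0.302  0.322] j6 107.31700979048618 clk 39.6 tilt [-179.955    0.066    4.014]
```

```bash

python3 -m handwheel '[[-1,0.3,-0.3,0,0,0,0],[-1,0.6,-0.6,0,0,0,0],[-1,0.8,-0.8,0,0,0,0],[-1,0.8,-0.8,0,0,0,0],[-1,0.8,-0.8,0,0,0,0]]'
python3 -m handwheel '[[-1,0.8,-0.8,0,0,0,0],[-1,0.8,-0.8,0,0,0,0],[-1,0.8,-0.8,0,0,0,0],[-1,0.8,-0.8,0,0,0,0],[-1,0.6,-0.6,0,0,0,0]]'
python3 -m handwheel '[[-1,0.4,-0.4,0,0,0,0],[-1,0.27,-0.31,0,0,0,0],[-1,0,0,0,0,0,0],[-1,0,0,0,0,0,0]]'
python3 - <<'E'
from h import *
goal(.6237,-.0934,.2546,94)
s=shot('wrist','w18')
E
```

```text
clock: 40.22
tool_pos: [0.5219, -0.2119, 0.3228]
orientation: [-180.0, 0.0, 4.1]
force: [0.3, 0.1, -4.4]
opening: 0.0231
gripper_force: 30.0
clock: 40.85
tool_pos: [0.6099, -0.1107, 0.3229]
orientation: [180.0, 0.0, 4.1]
force: [-0.4, 0.6, -3.8]
opening: 0.0233
gripper_force: 30.0
clock: 41.35
tool_pos: [0.6237, -0.094, 0.3232]
orientation: [-180.0, 0.0, 4.0]
force: [0.1, 0.3, -3.3]
opening: 0.0237
gripper_force: 30.0
turn units [-0.     0.002  0.   ] shift units [ 0.003 -0.022  2.744] tcp [ 0.624 -0.094  0.323] j6 84.86560116068524 clk 41.35 tilt [-179.999    0.014    4.001]
```

View pics/w18.png

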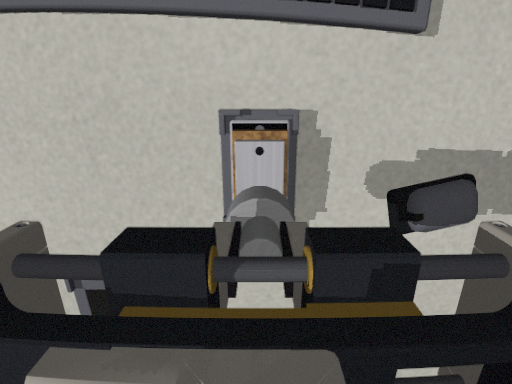

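The weight hangs centred (about column 260) above the stack, which is intact. Checking it for tilt numerically.

```bash

python3 - <<'E'
from h import *
s=shot('wrist');p,R,_=pose()
print(proj(s,p+np.array([[.023,0,.1827],[.023,0,.2107],[0,.023,.1827],[0,-.023,.1827],[0,.023,.2107]])@R.T))
g=cv2.medianBlur(s["color"].max(2),3);print(g[170:225:2,260]);print(g[170:225:2,250]);print(g[215,215:305:3])
E
```

```text
[[259.40927803 196.11259665]
 [259.47616617 183.26021532]
 [295.885626   230.53289402]
 [223.07450334 230.6246708 ]
 [291.21805523 213.65937217]]
[169 170 169 169 170 170 170 170  81  76  78  77  78  76  91 103 100  98
  99  98  98 100 125  73  72  73  72  74]
[170 170 170 169 170 170 170 169 167  89  89  89  89  87  92 143 142 140
 142 143 141 139 139 139  92  70  71  70]
[177 177 178  97 108 142 137 137 139 138 138 140 139 138 128 102  98  98
  99  99 100 101  99  99  98  94  70 130 133 133]
```

```bash

python3 -m handwheel '[[-1,0.04,-0.02,0.4,0,0,0],[-1,0,0,0.6,0,0,0],[-1,0,0,0.6,0,0,0],[-1,0,0,0.5,0,0,0],[-1,0,0,0.25,0,0,0]]'
python3 -m handwheel '[[-1,0,0,0.1,0,0,0],[-1,0,0,0,0,0,0],[-1,0,0,0,0,0,0]]'
python3 - <<'E'
from h import *
goal(.6247,-.0934,.2547,94)
E
```

```text
clock: 42.08
tool_pos: [0.6248, -0.0929, 0.2629]
orientation: [180.0, 0.1, 4.0]
force: [0.4, -0.1, -3.6]
opening: 0.0235
gripper_force: 30.0
clock: 42.45
tool_pos: [0.6252, -0.0929, 0.2624]
orientation: [180.0, -0.1, 4.0]
force: [0.2, 0.1, -4.5]
opening: 0.0235
gripper_force: 30.0
turn units [ 0.    -0.008  0.006] shift units [-0.022  0.019  0.31 ] tcp [ 0.625 -0.093  0.262] j6 84.81743908191133 clk 42.45 tilt [180.     -0.051   4.037]
```

```bash

python3 -m handwheel '[[-1,-0.02,0.02,0.12,0,0,0],[-1,0,0,0.07,0,0,0],[-1,0,0,0.04,0,0,0],[-1,0,0,0,0,0,0],[-1,0,0,0,0,0,0]]'
python3 -m handwheel '[[-1,0,0,0.03,0,0,0],[-1,0,0,0.02,0,0,0],[-1,0,0,0,0,0,0],[-1,0,0,0,0,0,0]]'

```

```text
clock: 43.08
tool_pos: [0.6246, -0.0935, 0.2562]
orientation: [180.0, -0.0, 4.0]
force: [-0.6, -0.2, -4.1]
opening: 0.0235
gripper_force: 30.0
clock: 43.58
tool_pos: [0.6246, -0.0935, 0.2549]
orientation: [180.0, -0.0, 4.0]
force: [0.1, 0.5, -3.7]
opening: 0.0232
gripper_force: 30.0
```

```bash

python3 -m handwheel '[[-1,0,0,0.02,0,0,0],[-1,0,0,0.02,0,0,0],[-1,0,0,0,0,0,0]]'
python3 -m handwheel '[[-1,0,0,0.01,0,0,0],[-1,0,0,0.01,0,0,0],[-1,0,0,0,0,0,0]]'

```

```text
clock: 43.95
tool_pos: [0.6246, -0.0934, 0.2546]
orientation: [180.0, -0.0, 4.0]
force: [-2.9, 2.1, 4.4]
opening: 0.0233
gripper_force: 30.0
clock: 44.32
tool_pos: [0.6246, -0.0934, 0.2546]
orientation: [180.0, -0.1, 4.1]
force: [-4.5, 3.2, 8.4]
opening: 0.0236
gripper_force: 30.0
```

```bash

python3 -m handwheel '[[-1,0,0,-0.02,0,0,0],[-1,0,0,0,0,0,0],[1,0,0,0,0,0,0],[1,0,0,0,0,0,0],[1,0,0,0,0,0,0]]'
python3 -m handwheel '[[1,0,0,0,0,0,0],[1,0,0,0,0,0,0],[1,0,0,-0.4,0,0,0],[1,0,0,-1,0,0,0],[1,0,0,-1,0,0,0]]'
python3 -m handwheel '[[1,0,0,-1,0,0,0],[1,0,0,-1,0,0,0],[1,-1,0,-0.5,0,0,0],[1,-1,0,0,0,0,0],[1,-1,0,0,0,0,0]]'
python3 -m handwheel '[[1,0,0,0,0,0,0],[1,0,0,0,0,0,0]]'
python3 - <<'E'
from h import *
s=shot('wrist','w19'); d=cv2.GaussianBlur(s["color"],(3,3),0);g=d.max(2)
X=lambda z:proj(s,[.6239,-.0934,z])[0]
print("exp body top,grip top,plate",X(.072),X(.104),X(.044))
u,v=np.int32(X(.072)); a=45; x0,y0=u-a,max(v-a,0)
hc=cv2.HoughCircles(cv2.resize(g[y0:v+a,x0:u+a],None,fx=4,fy=4,interpolation=2),cv2.HOUGH_GRADIENT_ALT,1.5,20,param1=80,param2=.5,minRadius=40,maxRadius=160)
if hc is not None: hc=hc[0]/4; hc[:,:2]+=[x0,y0]; print(hc,onplane(s,hc[:,:2],.072),onplane(s,hc[:,:2],.104))
dots(s,X(.044),.044,70)
E
```

```text
clock: 44.95
tool_pos: [0.6247, -0.0935, 0.2537]
orientation: [180.0, 0.0, 4.0]
force: [0.1, 0.0, -0.2]
opening: 0.0478
gripper_force: 0.0
clock: 45.58
tool_pos: [0.6246, -0.0935, 0.3152]
orientation: [180.0, -0.0, 4.0]
force: [0.9, -0.4, -0.6]
opening: 0.0873
gripper_force: 0.0
clock: 46.2
tool_pos: [0.5489, -0.0988, 0.3774]
orientation: [-180.0, -0.1, 4.0]
force: [-0.7, -0.5, 0.8]
opening: 0.0878
gripper_force: 0.0
clock: 46.45
tool_pos: [0.5502, -0.0987, 0.3772]
orientation: [180.0, -0.1, 4.0]
force: [-0.1, 0.2, -0.5]
opening: 0.0879
gripper_force: 0.0
exp body top,grip top,plate [259.39784162 106.5355504 ] [259.33807271 107.11229621] [259.44015329 106.12728733]
dots px [[259.8, 72.6], [259.7, 137.9]] centre [ 0.6239 -0.0937  0.044 ]
sep 0.0678 ax 3.9000000000000057
```

```bash

python3 - <<'E'
from h import *
s=shot('wrist'); g=cv2.medianBlur(s["color"].max(2),3)
print("col260",list(zip(range(64,152,2),g[64:152:2,262])));print("row106",list(zip(range(222,300,2),g[106,222:300:2])))
for x,y in((-.023,0),(.023,0),(0,.023),(0,-.023)): print(proj(s,[.6239+x,-.0934+y,.072]))
E
```

```text
col260 [(64, np.uint8(137)), (66, np.uint8(150)), (68, np.uint8(149)), (70, np.uint8(81)), (72, np.uint8(29)), (74, np.uint8(31)), (76, np.uint8(127)), (78, np.uint8(150)), (80, np.uint8(149)), (82, np.uint8(145)), (84, np.uint8(125)), (86, np.uint8(127)), (88, np.uint8(127)), (90, np.uint8(125)), (92, np.uint8(125)), (94, np.uint8(115)), (96, np.uint8(123)), (98, np.uint8(124)), (100, np.uint8(124)), (102, np.uint8(123)), (104, np.uint8(125)), (106, np.uint8(124)), (108, np.uint8(124)), (110, np.uint8(124)), (112, np.uint8(121)), (114, np.uint8(121)), (116, np.uint8(121)), (118, np.uint8(121)), (120, np.uint8(116)), (122, np.uint8(121)), (124, np.uint8(121)), (126, np.uint8(122)), (128, np.uint8(119)), (130, np.uint8(133)), (132, np.uint8(148)), (134, np.uint8(147)), (136, np.uint8(56)), (138, np.uint8(20)), (140, np.uint8(64)), (142, np.uint8(147)), (144, np.uint8(148)), (146, np.uint8(107)), (148, np.uint8(109)), (150, np.uint8(121))]
row106 [(222, np.uint8(149)), (224, np.uint8(148)), (226, np.uint8(109)), (228, np.uint8(84)), (230, np.uint8(84)), (232, np.uint8(83)), (234, np.uint8(117)), (236, np.uint8(132)), (238, np.uint8(124)), (240, np.uint8(124)), (242, np.uint8(124)), (244, np.uint8(125)), (246, np.uint8(123)), (248, np.uint8(125)), (250, np.uint8(126)), (252, np.uint8(128)), (254, np.uint8(128)), (256, np.uint8(126)), (258, np.uint8(123)), (260, np.uint8(123)), (262, np.uint8(124)), (264, np.uint8(123)), (266, np.uint8(123)), (268, np.uint8(122)), (270, np.uint8(119)), (272, np.uint8(103)), (274, np.uint8(85)), (276, np.uint8(88)), (278, np.uint8(89)), (280, np.uint8(88)), (282, np.uint8(80)), (284, np.uint8(76)), (286, np.uint8(60)), (288, np.uint8(58)), (290, np.uint8(54)), (292, np.uint8(67)), (294, np.uint8(108)), (296, np.uint8(110)), (298, np.uint8(109))]
[[257.80981853 130.37382206]]
[[261.05384114  81.79439861]]
[[235.79189368 104.91714541]]
[[282.93118509 108.28097776]]
```

```bash
python3 -c "
from plant import *
print(close_job())"
```

```text
the job is handed in; nothing more can be done
None
```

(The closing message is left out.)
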